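Sweep the loose caps into the sorting tray's trough

ROBOT

A 6-joint arm with a two-finger parallel gripper is mounted at the origin on a cart in front of the work surface, level with it; the furniture and walls round the work are solid. World frame = base frame: x ahead of the robot, y to its left, z up, the work surface at z = 0. Lengths are in m, angles in rad, forces in N, time in s.
With the tool pointing down it reaches from about 0.275 to 0.85 m from the base axis. Payload 5.2 kg.
Tool frame: the origin (TCP) lies on the centre line of the jaws, within the pads' length; the fingertips stand 14 mm ahead of it and the grasp point (between the pads) lies 5 mm behind it (tip_reach is the distance from the TCP to the fingertips, in m); z points along the fingers, y is the line along which they close (so a half turn about z gives the same grasp; the last joint's range is limited). The gripper opens to 85 mm and grips with 20 to 120 N. Pads are 22 mm wide; open, the fingers measure 114 mm over their backs; the gripper's body (76 mm by 85 mm) begins 54 mm behind the grasp point. The pads swing forward as they close: fully open they stand 13 mm farther back than shut.
Start: joints at [0.897, 0.259, 1.535, -0, 1.348, -0.203], TCP at [0.249, 0.49, 0.245] pointing down, gripper open.
Joint ranges: [-3.14, 3.14], [-0.91, 2.08], [0.19, 2.58], [-1.22, 4.36], [0.22, 2.71], [-3.12, 3.12]. Speed limits (rad/s): [2.57, 2.57, 3.14, 3.14, 3.14, 3.14].

INTERFACE

Orientations are given as a 3x3 rotation matrix whose columns are the frame's x, y, z axes.
In Python, from station import * gives the robot as it stands. The module is installed in compiled form; this text tells all that it offers.
- The arm moves only by the shell command python3 -m creep 'ROWS' [FORCE]. ROWS is JSON, a list that holds one entry, the list of rows, each a list of 7 numbers: the shift along the world's x, y, z normalised to -1 to 1, where 1 is 0.8 m, then the turn, a rotation vector about the world's x, y, z normalised to -1 to 1, where 1 is 360 degrees, then the opening in per cent of the stroke, from 0 (shut) to 100 (fully open). A call has 1 to 5 rows; each row is the pose to reach, as a shift and turn from the pose commanded when the call began, turning the shorter way round; what a row does not reach only later rows make up. A row lasts 1/10 s, in which the tool goes at most 50 mm and 8.59 degrees, less where a joint would pass 70% of its speed; a pose out of reach is approached as far as the arm can. A call with a number of a shift or a turn outside -1 to 1 is refused whole. A call with a gripper value outside its range is refused whole. The fingers move at their own pace and stop on an object; FORCE is the grip in N (left out, the last holds). Time passes only in rows, so rows that repeat a pose let the fingers close. It gives the time, the measured TCP pose, the force, the opening and the grip force at its end, in the units of the state.
- get_state(): the state, without advancing time (a new reading comes with each control period).
- get_image(name): name is "scene" or "top" or "wrist"; returns a dict with "frame" (384x512x3 uint8, red, green, blue), "fx", "fy", "cx", "cy" (pixels), "camera_from_world" (4x4, takes a point from world to camera coordinates). Camera axes: x right, y down, z forward; pixel columns grow to the right and rows downward; lengths in m; the calibration is good to about 2 mm. The wrist camera is an equidistant fisheye: a pixel r from the principal point sees the ray r / f radians off the axis. A picture is of the moment at which its call begins. There is no depth.
- job_done(): hands the job in; it is judged then, once.
The state is a dict: "time_s": time; "q": joint angles; "qd": joint speeds; "joint_efforts": joint torques, N m; "tcp_pos": TCP position; "tcp_rot": TCP orientation; "ft_force": force on the tool from outside, world axes, zero at the start; "wrist_torque": the same for the moment, N m; "opening": finger opening in m; "finger_force": force on a finger pad.
Only numpy, scipy, OpenCV 4.12 (cv2) and the standard library are available. Lean on these libraries where they do the work, as an engineer would, in place of code of your own. Each camera call takes 0.05 s, during which the arm holds its last target. There are 200 camera calls.

TASK

Three loose white screw caps lie on the raised deck of the blue sorting tray, next to a small white sample pot. With the fingertips, gently sweep all three caps over the deck's open edge, so that they drop into the trough along that edge; do not pick them up or squeeze them. Leave the sample pot standing where it is, and do not disturb the tape roll and the black clip beside the tray.

Things in the scene. Friction and masses are not known exactly. Their poses are not given: they have to be found in the camera images.
- tray: Blue plastic sorting tray, 248 x 290 mm (x by y), fixed; place and yaw vary. Origin: centre of its footprint, on the table top; z up. Flat deck: tray x -50 to +120 mm, y -141 to +141 mm, top 30 mm above the table. A 4 mm wall, top 38 mm above the table (8 mm above the deck), runs round deck and trough, but not between them. A flat 13 mm thumb tab stands out at each y end.
- tray_edge (a point): Middle of the deck's open edge, at deck height (tray x = -50, y = 0, 30 mm above the table). The edge runs along tray y, has no rim and is marked by a thin white line. Pushing a cap along tray -x over it drops it into the trough. Axes as the tray's.
- trough_floor (a point): Middle of the trough's grey floor, 4 mm above the table (26 mm below the deck). The trough spans tray x -120 to -50 mm and y -141 to +141 mm.
- sample_pot: Small white lidded sample pot, 36 mm across, 42 mm tall (wider and three times as tall as a cap), loose, about 30 g, standing on the deck; origin at the centre of its underside. Pot and caps stand in four lanes along tray x (lane centres at tray y = -96, -32, +32, +96 mm, each within 4 mm); which is where varies. Must stay within 12 mm and upright.
- tape: Roll of paper tape, white with a brown core, 62 mm across, 48 mm tall, standing on its face on the table to the right of the tray (tray -y side); origin at the centre of its underside. Must stay within 12 mm.
- clip: Black moulded clip, 24 x 36 x 19 mm, on the table to the left of the tray, near its trough; origin at the centre of its underside. Must stay within 12 mm.
- cap_1_center (a point): Centre of white screw cap 1 of 3: a plain round cap 30 mm across and 13 mm high (10 to 18 g), loose, lying mouth down on the deck, so this point is 6.5 mm above the deck and starts 36.5 mm above the table. Slides easily.
- cap_1: The same cap 1; origin at the centre of its underside.
- cap_2_center (a point): Centre of white screw cap 2 of 3: a plain round cap 30 mm across and 13 mm high (10 to 18 g), loose, lying mouth down on the deck, so this point is 6.5 mm above the deck and starts 36.5 mm above the table. Slides easily.
- cap_2: The same cap 2; origin at the centre of its underside.
- cap_3_center (a point): Centre of white screw cap 3 of 3: a plain round cap 30 mm across and 13 mm high (10 to 18 g), loose, lying mouth down on the deck, so this point is 6.5 mm above the deck and starts 36.5 mm above the table. Slides easily.
- cap_3: The same cap 3; origin at the centre of its underside.

How it is judged:
By the outcome, as a careful person would: the job done as asked, in the order asked, and still so for the second after the job is handed in, with the robot touching nothing.
It also fails if it takes over 51 s, if anything falls off the work surface, if the arm or the gripper's body presses on something with over 40 N, if the wrist force passes 120 N, or if a joint passes its speed limit or range.

## Working session

There is one attempt and no reset: what is moved stays moved. The work goes in short steps, Python scripts to look and compute and a shell command to move; the robot and the scene stay as the last step left them, time stands still between calls to the robot, and variables do not carry over. Pictures are saved under pics/ and viewed, at most 10 in all, crops included, and the job is handed in when it is done.

```bash
mkdir -p pics; cat > h.py <<'E'
from station import *
import numpy as np, cv2
def ray(im,u,v,z):
    T=np.array(im["camera_from_world"]);R=T[:3,:3];t=T[:3,3]
    d=R.T@np.array([(u-im["cx"])/im["fx"],(v-im["cy"])/im["fy"],1]);c=-R.T@t
    return c+d*(z-c[2])/d[2]
E
python3 - <<'E'
from h import *
a=get_image("top");b=get_image("scene")
import pickle;pickle.dump((a,b),open("im.pkl","wb"))
cv2.imwrite("pics/top.png",a["frame"][...,::-1]);cv2.imwrite("pics/scene.png",b["frame"][...,::-1])
s=get_state();print(s["time_s"],s["tcp_pos"],s["tcp_rot"],s["opening"])
E
```

```text
0.1 [0.24914793 0.48981091 0.24455405] [[-8.91227009e-01  4.53556234e-01 -1.07722159e-03]
 [ 4.53557369e-01  8.91226107e-01 -1.31912606e-03]
 [ 3.61750151e-04 -1.66422257e-03 -9.99998550e-01]] 0.08546379368069265
```

View pics/top.png

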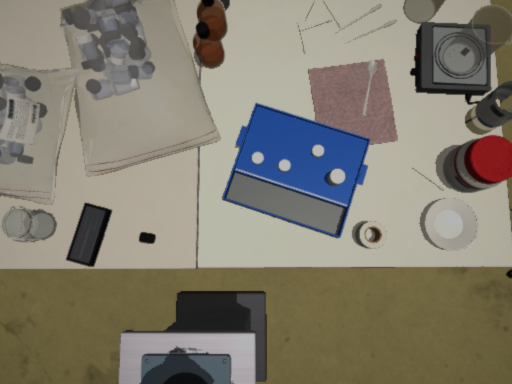

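View pics/scene.png

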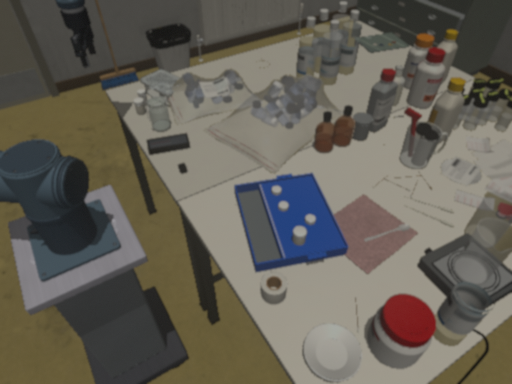

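The top view shows the caps at about (258,158), (285,165) and (318,151), and the pot at (337,177). The tape is at (371,234), the clip at (147,238), and the trough is on the robot side of the tray.

```bash
python3 - <<'E'
from h import *
import pickle
a,b=pickle.load(open("im.pkl","rb"))
f=a["frame"].astype(int);hsv=cv2.cvtColor(a["frame"],cv2.COLOR_RGB2HSV)
# tray outline: blue blob; wall top at 38 mm, tabs removed by opening
m=((f[...,2]>90)&(f[...,2]-f[...,0]>60)).astype(np.uint8)
m=cv2.morphologyEx(m,cv2.MORPH_CLOSE,np.ones((5,5)))
cs,_=cv2.findContours(m,cv2.RETR_EXTERNAL,cv2.CHAIN_APPROX_NONE);c=max(cs,key=cv2.contourArea)
g=cv2.drawContours(np.zeros_like(m),[c],-1,1,-1)
g=cv2.morphologyEx(g,cv2.MORPH_OPEN,cv2.getStructuringElement(cv2.MORPH_ELLIPSE,(41,41)))
c=max(cv2.findContours(g,0,cv2.CHAIN_APPROX_NONE)[0],key=cv2.contourArea)
P=np.array([ray(a,*p[0],.038)[:2] for p in c])
r=cv2.minAreaRect((P*1000).astype(np.float32));print("tray",r)
box=cv2.boxPoints(r)/1000;C=box.mean(0)
e=[box[1]-box[0],box[2]-box[1]];L=min(e,key=np.linalg.norm);X=L/np.linalg.norm(L);X=X*np.sign(X[0]);Y=np.array([-X[1],X[0]])
yaw=np.arctan2(X[1],X[0]);print("C",C,"yaw deg",np.degrees(yaw))
w=((f.min(2)>130)&(g>0)).astype(np.uint8)
n,_,st,ce=cv2.connectedComponentsWithStats(w)
for i in range(1,n):
    if st[i,4]<30: continue
    for z in(.043,.072):
        p=ray(a,*ce[i],z)[:2];print(st[i],ce[i].round(1),z,p.round(4),"tray",((p-C)@X).round(4),((p-C)@Y).round(4))
for n_,uv,z in(("tape",(371,234),.048),("clip",(147,238),.019)):
    p=ray(a,*uv,z)[:2];print(n_,p,(p-C)@X,(p-C)@Y)
s=get_state();R=s["tcp_rot"];print("tool y angle",np.degrees(np.arctan2(R[1][1],R[0][1])), "tray y angle",np.degrees(yaw)+90)
E
```

```text
tray ((533.2021484375, -259.12353515625), (303.3580017089844, 246.19252014160156), 71.19438171386719)
C [ 0.5332022  -0.25912353] yaw deg -18.805614
[312 145  12  11 106] [317.7 150. ] 0.043 [ 0.5754 -0.3101] tray 0.0563 -0.0346
[312 145  12  11 106] [317.7 150. ] 0.072 [ 0.5681 -0.3063] tray 0.0483 -0.0334
[252 152  12  12 109] [257.3 157.4] 0.043 [ 0.5589 -0.167 ] tray -0.0054 0.0955
[252 152  12  12 109] [257.3 157.4] 0.072 [ 0.5522 -0.1678] tray -0.0114 0.0926
[279 160  12  11 105] [284.3 164.9] 0.043 [ 0.5401 -0.2306] tray -0.0026 0.0292
[279 160  12  11 105] [284.3 164.9] 0.072 [ 0.534  -0.2294] tray -0.0088 0.0284
[330 169  15  15 171] [337.4 175.8] 0.043 [ 0.513  -0.3545] tray 0.0117 -0.0968
[330 169  15  15 171] [337.4 175.8] 0.072 [ 0.5078 -0.3493] tray 0.005 -0.0936
[239 170  50  17  62] [262.3 177.6] 0.043 [ 0.5102 -0.1787] tray -0.0477 0.0687
[239 170  50  17  62] [262.3 177.6] 0.072 [ 0.505  -0.1791] tray -0.0525 0.0667
[290 187  57  19  69] [316.9 195.4] 0.043 [ 0.467  -0.3055] tray -0.0478 -0.0653
[290 187  57  19  69] [316.9 195.4] 0.072 [ 0.4632 -0.3019] tray -0.0525 -0.0631
tape [ 0.37686848 -0.42569121] -0.09429373105386422 -0.20807139904528094
clip [0.37057542 0.09713648] -0.2687887958964756 0.2848179031074977
tool y angle 63.027881436096834 tray y angle 71.19438
```

```bash
python3 -m creep '[[[0.441,-0.839,-0.1,0,0,0.0227,16],[0.441,-0.839,-0.1,0,0,0.0227,16],[0.441,-0.839,-0.1,0,0,0.0227,16],[0.441,-0.839,-0.1,0,0,0.0227,16],[0.441,-0.839,-0.1,0,0,0.0227,16]]]' 20
```

```text
time_s: 0.6
tcp_pos: [0.3643, 0.2705, 0.219]
tcp_rot: [[-0.947, 0.322, -0.0], [0.322, 0.947, -0.0], [0.0, -0.0, -1.0]]
ft_force: [0.8, 0.3, 0.6]
opening: 0.0141
finger_force: 0.0
```

```bash
python3 -m creep '[[[0.297,-0.564,-0.086,0,0,0,16],[0.297,-0.564,-0.086,0,0,0,16],[0.297,-0.564,-0.086,0,0,0,16],[0.297,-0.564,-0.086,0,0,0,16],[0.297,-0.564,-0.086,0,0,0,16]]]'; python3 -m creep '[[[0.15,-0.282,-0.043,0,0,0,16],[0.15,-0.282,-0.043,0,0,0,16],[0.15,-0.282,-0.043,0,0,0,16],[0.15,-0.282,-0.043,0,0,0,16],[0.15,-0.282,-0.043,0,0,0,16]]]'
```

```text
time_s: 1.1
tcp_pos: [0.4799, 0.051, 0.1855]
tcp_rot: [[-0.947, 0.323, -0.0], [0.323, 0.947, 0.0], [0.0, 0.0, -1.0]]
ft_force: [0.6, 1.3, -0.2]
opening: 0.0133
finger_force: 0.0
time_s: 1.6
tcp_pos: [0.5963, -0.1676, 0.1518]
tcp_rot: [[-0.947, 0.323, -0.001], [0.323, 0.947, 0.001], [0.001, 0.0, -1.0]]
ft_force: [1.7, 0.2, 0.7]
opening: 0.0139
finger_force: 0.0
```

```bash
python3 -m creep '[[[0.006,-0.013,-0.04,0,0,0,16],[0.006,-0.013,-0.06,0,0,0,16],[0.006,-0.013,-0.06,0,0,0,16],[0.006,-0.013,-0.06,0,0,0,16]]]'; python3 - <<'E'
from h import *
a=get_image("wrist");cv2.imwrite("pics/w1.png",a["frame"][...,::-1])
s=get_state();print(s["tcp_pos"],a["fx"],a["cx"],a["cy"])
# fisheye: project expected cap tops & fingertip
T=np.array(a["camera_from_world"]);
def pr(p):
    q=T@np.r_[p,1];th=np.arctan2(np.hypot(q[0],q[1]),q[2]);n=np.hypot(q[0],q[1]);return (a["cx"]+a["fx"]*th*q[0]/n,a["cy"]+a["fy"]*th*q[1]/n)
for p in([.559,-.167,.043],[.540,-.2306,.043],[.5754,-.3101,.043],[.510,-.352,.072],list(np.array(s["tcp_pos"])-[0,0,.014])):print(np.round(pr(p),1))
E
```

```text
time_s: 2.0
tcp_pos: [0.6004, -0.1759, 0.1043]
tcp_rot: [[-0.947, 0.322, -0.001], [0.322, 0.947, 0.001], [0.001, 0.0, -1.0]]
ft_force: [0.4, -0.5, 0.4]
opening: 0.0135
finger_force: 0.0
[ 0.60103052 -0.17588914  0.10527897] 297.3186396354542 252.9439056557116 190.681890780681
[244.8 154. ]
[147.  159.2]
[ 83.3 234.7]
[ -4.3 187.6]
[252.6 249.3]
```

View pics/w1.png

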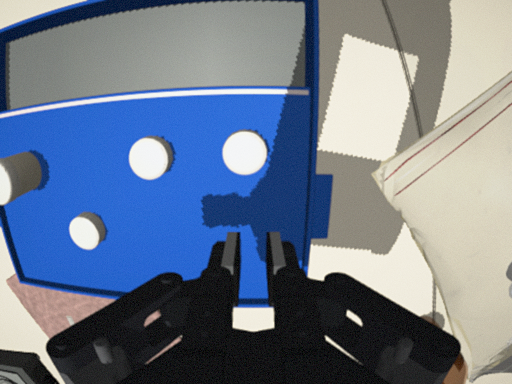

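```bash
python3 -m creep '[[[-0.002,-0.006,-0.04,0,0,0,16],[-0.002,-0.006,-0.073,0,0,0,16],[-0.002,-0.006,-0.073,0,0,0,16],[-0.002,-0.006,-0.073,0,0,0,16]]]'
```

```text
time_s: 2.45
tcp_pos: [0.5997, -0.1807, 0.0475]
tcp_rot: [[-0.947, 0.322, 0.001], [0.322, 0.947, -0.001], [-0.001, -0.0, -1.0]]
ft_force: [0.3, -0.1, 0.7]
opening: 0.0135
finger_force: 0.0
```

```bash
python3 -m creep '[[[-0.0118,0.004,0,0,0,0,16],[-0.0237,0.0081,0,0,0,0,16],[-0.0355,0.0121,0,0,0,0,16],[-0.0473,0.0161,0,0,0,0,16],[-0.0592,0.0202,0,0,0,0,16]]]'; python3 - <<'E'
from h import *
a=get_image("wrist");cv2.imwrite("pics/w2.png",a["frame"][...,::-1])
E
```

```text
time_s: 2.95
tcp_pos: [0.5508, -0.1644, 0.0465]
tcp_rot: [[-0.947, 0.322, 0.0], [0.322, 0.947, -0.0], [-0.0, -0.0, -1.0]]
ft_force: [-0.2, 0.1, -0.9]
opening: 0.0136
finger_force: 0.1
```

View pics/w2.png

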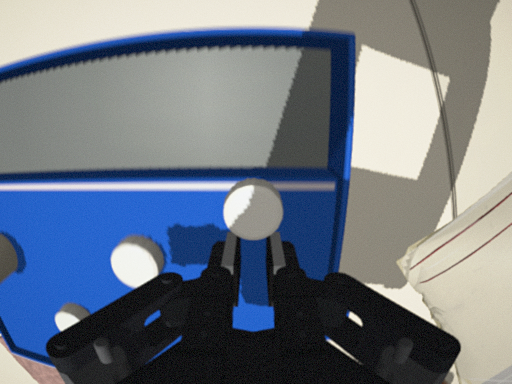

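The cap at (253,209) sits squarely against the fingertips, and the edge line is just ahead of it. I'll push on over the edge.

```bash
python3 -m creep '[[[-0.0095,0.0032,0,0,0,0,16],[-0.0189,0.0064,0,0,0,0,16],[-0.0284,0.0097,0,0,0,0,16],[-0.0379,0.0129,0,0,0,0,16],[-0.0473,0.0161,0,0,0,0,16]]]'; python3 -m creep '[[[0,0,0,0,0,0,16],[0,0,0,0,0,0,16],[0,0,0.04,0,0,0,16],[0,0,0.06,0,0,0,16],[0,0,0.06,0,0,0,16]]]'; python3 - <<'E'
from h import *
a=get_image("wrist");cv2.imwrite("pics/w3.png",a["frame"][...,::-1])
C=np.array([.5332,-.2591]);X=np.array([.9466,-.3223]);Y=np.array([.3223,.9466])
p=np.array(get_state()["tcp_pos"][:2]);print("now",p,(p-C)@X,(p-C)@Y)
for x,y in((.038,.0292),(.097,-.0346)): print((C+x*X+y*Y-p)/.8)
E
```

```text
time_s: 3.5
tcp_pos: [0.5132, -0.1517, 0.0461]
tcp_rot: [[-0.947, 0.322, -0.0], [0.322, 0.947, 0.0], [0.0, 0.0, -1.0]]
ft_force: [-0.1, 0.3, 0.0]
opening: 0.0138
finger_force: 0.0
time_s: 4.0
tcp_pos: [0.5161, -0.153, 0.0966]
tcp_rot: [[-0.947, 0.322, 0.005], [0.322, 0.947, -0.003], [-0.006, -0.001, -1.0]]
ft_force: [0.1, -0.1, -0.9]
opening: 0.0136
finger_force: 0.0
now [ 0.51510111 -0.15249285] -0.05149189363496375 0.09508105577443038
[ 0.07935106 -0.11401729]
[ 0.12345939 -0.21327826]
```

View pics/w3.png

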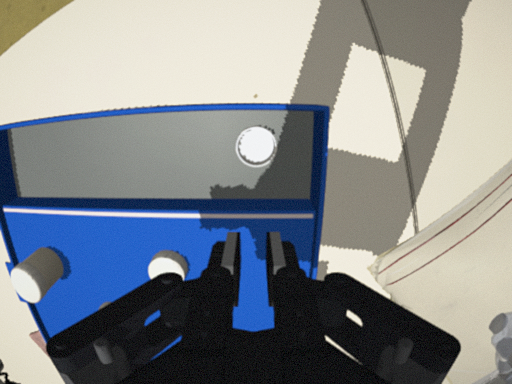

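Cap 1 lies flat in the trough at (256,146). Next is the middle cap, at tray y +29.

```bash
python3 -m creep '[[[0.0794,-0.114,0,0,0,0,16],[0.0794,-0.114,0,0,0,0,16],[0.0794,-0.114,0,0,0,0,16],[0.0794,-0.114,0,0,0,0,16],[0.0794,-0.114,0,0,0,0,16]]]'; python3 -m creep '[[[0,0,-0.03,0,0,0,16],[0,0,-0.06,0,0,0,16],[0,0,-0.06,0,0,0,16],[0,0,-0.06,0,0,0,16]]]'; python3 -m creep '[[[-0.0118,0.004,0,0,0,0,16],[-0.0237,0.0081,0,0,0,0,16],[-0.0355,0.0121,0,0,0,0,16],[-0.0473,0.0161,0,0,0,0,16],[-0.0592,0.0202,0,0,0,0,16]]]'; python3 - <<'E'
from h import *
a=get_image("wrist");cv2.imwrite("pics/w4.png",a["frame"][...,::-1])
C=np.array([.5332,-.2591]);X=np.array([.9466,-.3223]);Y=np.array([.3223,.9466])
p=np.array(get_state()["tcp_pos"][:2]);print("now",p,(p-C)@X,(p-C)@Y)
E
```

```text
time_s: 4.55
tcp_pos: [0.5761, -0.242, 0.0925]
tcp_rot: [[-0.947, 0.323, -0.003], [0.323, 0.947, 0.002], [0.004, 0.001, -1.0]]
ft_force: [-0.2, 1.0, 0.3]
opening: 0.0139
finger_force: 0.0
time_s: 4.95
tcp_pos: [0.5764, -0.2413, 0.0459]
tcp_rot: [[-0.947, 0.321, -0.002], [0.321, 0.947, 0.001], [0.002, 0.001, -1.0]]
ft_force: [-0.8, 0.8, 0.3]
opening: 0.0137
finger_force: 0.0
time_s: 5.45
tcp_pos: [0.529, -0.2265, 0.0463]
tcp_rot: [[-0.947, 0.322, -0.0], [0.322, 0.947, 0.0], [0.0, 0.0, -1.0]]
ft_force: [0.3, 0.2, -0.0]
opening: 0.0137
finger_force: 0.0
now [ 0.52742635 -0.22571985] -0.01622375519074899 0.029736799237942903
```

View pics/w4.png

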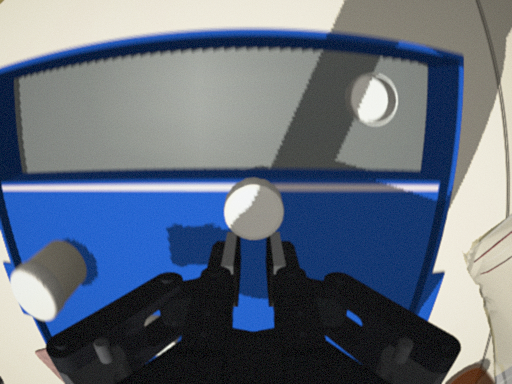

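Cap 2 at (253,209) is centred on the tips just before the edge.

```bash
python3 -m creep '[[[-0.0095,0.0032,0,0,0,0,16],[-0.0189,0.0064,0,0,0,0,16],[-0.0284,0.0097,0,0,0,0,16],[-0.0379,0.0129,0,0,0,0,16],[-0.0445,0.0151,0,0,0,0,16]]]'; python3 -m creep '[[[0,0,0,0,0,0,16],[0,0,0,0,0,0,16],[0,0,0.04,0,0,0,16],[0,0,0.07,0,0,0,16],[0,0,0.07,0,0,0,16]]]'; python3 - <<'E'
from h import *
a=get_image("wrist");cv2.imwrite("pics/w5.png",a["frame"][...,::-1])
C=np.array([.5332,-.2591]);X=np.array([.9466,-.3223]);Y=np.array([.3223,.9466])
p=np.array(get_state()["tcp_pos"][:2]);print("now",p,(p-C)@X,(p-C)@Y)
for x,y in((.097,-.0346),): print((C+x*X+y*Y-p)/.8)
E
```

```text
time_s: 6.0
tcp_pos: [0.4936, -0.2145, 0.0461]
tcp_rot: [[-0.947, 0.322, -0.0], [0.322, 0.947, 0.0], [0.001, 0.0, -1.0]]
ft_force: [-0.5, -0.2, -0.2]
opening: 0.0138
finger_force: 0.0
time_s: 6.5
tcp_pos: [0.497, -0.2165, 0.1055]
tcp_rot: [[-0.947, 0.322, 0.006], [0.322, 0.947, -0.004], [-0.007, -0.002, -1.0]]
ft_force: [0.3, 0.2, 0.6]
opening: 0.0136
finger_force: 0.0
now [ 0.49594437 -0.21579188] -0.04922438186121417 0.02898797555084129
[ 0.14740531 -0.13415447]
```

View pics/w5.png

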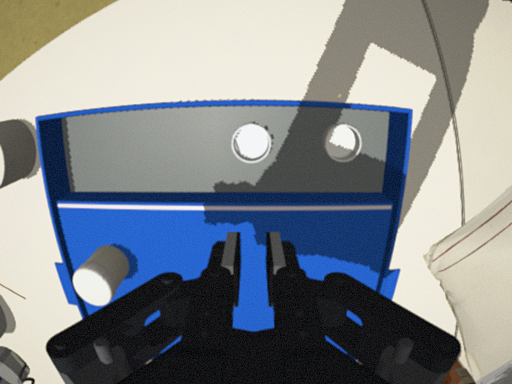

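Caps 1 and 2 lie flat in the trough at (344,143) and (251,142), and the pot still stands at (100,275). The third lane is next to the pot, so I'll check how far the knuckles stick out sideways before going down.

```bash
python3 - <<'E'
from h import *
a=get_image("wrist");s=get_state();T=np.array(a["camera_from_world"]);R=np.array(s["tcp_rot"]);p=np.array(s["tcp_pos"])
c=R.T@(-T[:3,:3].T@T[:3,3]-p);print("cam in tool",c.round(3))
for u,v in((50,345),(60,370),(80,328),(165,276),(182,280),(205,270),(228,234)):
    d=np.array([u-a["cx"],v-a["cy"]]);r=np.hypot(*d);th=r/a["fx"];k=np.r_[np.sin(th)*d/r,np.cos(th)]
    k=R.T@T[:3,:3].T@k
    for x in(0,.012): print((u,v),x,(c+k*(x-c[0])/k[0]).round(3),end=" ")
    print()
print(s["q"][5])
E
```

```text
cam in tool [ 0.076  0.    -0.129]
(50, 345) 0 [ 0.    -0.072 -0.071] (50, 345) 0.012 [ 0.012 -0.06  -0.08 ] 
(60, 370) 0 [ 0.    -0.062 -0.08 ] (60, 370) 0.012 [ 0.012 -0.052 -0.088] 
(80, 328) 0 [ 0.    -0.064 -0.059] (80, 328) 0.012 [ 0.012 -0.054 -0.07 ] 
(165, 276) 0 [ 0.    -0.04  -0.019] (165, 276) 0.012 [ 0.012 -0.034 -0.036] 
(182, 280) 0 [ 0.    -0.031 -0.021] (182, 280) 0.012 [ 0.012 -0.026 -0.038] 
(205, 270) 0 [ 0.    -0.022 -0.012] (205, 270) 0.012 [ 0.012 -0.019 -0.031] 
(228, 234) 0 [ 0.    -0.015  0.027] (228, 234) 0.012 [ 0.012 -0.012  0.002] 
-1.8594808751588783
```

Below pot height the knuckles reach about 40 mm sideways, so a straight push leaves only about 2 mm to the pot. I'll push on a line turned 8° away from it, which still lands clear of cap 2.

```bash
python3 -m creep '[[[0.1445,-0.131,0,0,0,-0.0222,16],[0.1445,-0.131,0,0,0,-0.0222,16],[0.1445,-0.131,0,0,0,-0.0222,16],[0.1445,-0.131,0,0,0,-0.0222,16],[0.1445,-0.131,0,0,0,-0.0222,16]]]'; python3 -m creep '[[[0,0,0,0,0,0,16]]]'; python3 - <<'E'
from h import *
a=get_image("wrist");cv2.imwrite("pics/w6.png",a["frame"][...,::-1])
C=np.array([.5332,-.2591]);X=np.array([.9466,-.3223]);Y=np.array([.3223,.9466])
s=get_state();p=np.array(s["tcp_pos"][:2]);print("now",s["tcp_pos"],(p-C)@X,(p-C)@Y)
E
```

```text
time_s: 7.1
tcp_pos: [0.6099, -0.3201, 0.0993]
tcp_rot: [[-0.892, 0.451, -0.003], [0.451, 0.892, 0.002], [0.003, 0.001, -1.0]]
ft_force: [0.5, 0.2, 0.8]
opening: 0.0132
finger_force: 0.0
time_s: 7.2
tcp_pos: [0.6087, -0.3184, 0.1003]
tcp_rot: [[-0.893, 0.451, -0.003], [0.451, 0.893, 0.003], [0.004, 0.001, -1.0]]
ft_force: [0.4, 1.1, 0.4]
opening: 0.0136
finger_force: 0.0
now [ 0.60871608 -0.31818458  0.10100956] 0.0905264846308027 -0.03159063183284113
```

View pics/w6.png

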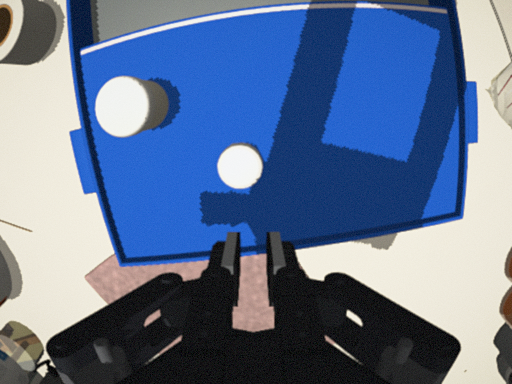

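Cap 3 at (240,166) is slightly left of the tip centre line at (253,·), and the pot is at (123,106). I'll shift a few millimetres, lower the tool and sweep.

```bash
python3 -m creep '[[[0.0024,-0.0087,-0.01,0,0,0,16],[0.0024,-0.0087,-0.04,0,0,0,16],[0.0024,-0.0087,-0.069,0,0,0,16],[0.0024,-0.0087,-0.069,0,0,0,16],[0.0024,-0.0087,-0.069,0,0,0,16]]]'; python3 -m creep '[[[-0.0139,0.0071,0,0,0,0,16],[-0.0279,0.0141,0,0,0,0,16],[-0.0418,0.0212,0,0,0,0,16],[-0.0557,0.0283,0,0,0,0,16],[-0.0557,0.0283,0,0,0,0,16]]]';  python3 - <<'E'
from h import *
a=get_image("wrist");cv2.imwrite("pics/w7.png",a["frame"][...,::-1])
C=np.array([.5332,-.2591]);X=np.array([.9466,-.3223]);Y=np.array([.3223,.9466])
s=get_state();p=np.array(s["tcp_pos"][:2]);print("now",s["tcp_pos"],(p-C)@X,(p-C)@Y)
E
```

```text
time_s: 7.75
tcp_pos: [0.6114, -0.3263, 0.0467]
tcp_rot: [[-0.893, 0.451, -0.001], [0.451, 0.893, 0.0], [0.001, 0.0, -1.0]]
ft_force: [0.1, -0.8, 1.0]
opening: 0.0136
finger_force: 0.0
time_s: 8.25
tcp_pos: [0.566, -0.3029, 0.0472]
tcp_rot: [[-0.893, 0.451, -0.001], [0.451, 0.893, 0.001], [0.002, 0.0, -1.0]]
ft_force: [0.6, 0.2, -0.8]
opening: 0.0138
finger_force: 0.0
now [ 0.5670322  -0.30363554  0.04742856] 0.046379365322347786 -0.031253224759431125
```

View pics/w7.png

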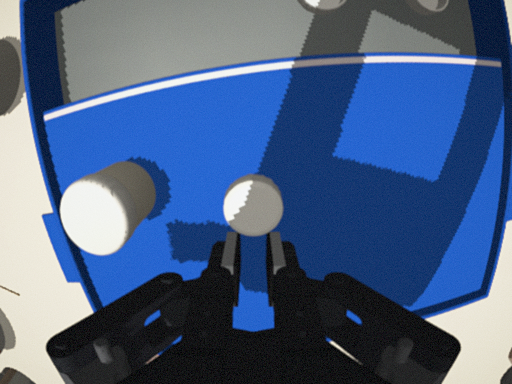

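Cap 3 is cradled at (253,206) and the pot at (100,220) is untouched. I'll carry on over the edge, then lift and move away.

```bash
python3 -m creep '[[[-0.0123,0.0064,0,0,0,0,16],[-0.0245,0.0129,0,0,0,0,16],[-0.0368,0.0193,0,0,0,0,16],[-0.049,0.0257,0,0,0,0,16],[-0.0613,0.0321,0,0,0,0,16]]]'; python3 -m creep '[[[-0.0095,0.0046,0,0,0,0,16],[-0.0189,0.0091,0,0,0,0,16],[-0.0284,0.0137,0,0,0,0,16],[-0.0379,0.0182,0,0,0,0,16],[-0.0475,0.0228,0,0,0,0,16]]]'; python3 -m creep '[[[0,0,0,0,0,0,16],[0,0,0,0,0,0,16],[0,0,0.06,0,0,0,16],[0,0,0.12,0,0,0,16],[0,0,0.12,0,0,0,16]]]'; python3 - <<'E'
from h import *
a=get_image("wrist")
C=np.array([.5332,-.2591]);X=np.array([.9466,-.3223]);Y=np.array([.3223,.9466])
s=get_state();p=np.array(s["tcp_pos"][:2]);print("now",s["tcp_pos"],(p-C)@X,(p-C)@Y)
cv2.imwrite("pics/w8.png",a["frame"][...,::-1])
E
```

```text
time_s: 8.8
tcp_pos: [0.5184, -0.2784, 0.0472]
tcp_rot: [[-0.893, 0.451, 0.001], [0.451, 0.893, -0.001], [-0.001, -0.0, -1.0]]
ft_force: [-0.2, -0.6, 1.2]
opening: 0.0138
finger_force: 0.1
time_s: 9.3
tcp_pos: [0.4797, -0.2598, 0.0469]
tcp_rot: [[-0.893, 0.451, -0.0], [0.451, 0.893, 0.0], [0.0, 0.0, -1.0]]
ft_force: [0.4, -0.9, -0.5]
opening: 0.0138
finger_force: 0.0
time_s: 9.8
tcp_pos: [0.4843, -0.2631, 0.1497]
tcp_rot: [[-0.893, 0.451, 0.01], [0.451, 0.893, -0.009], [-0.013, -0.003, -1.0]]
ft_force: [1.0, -0.6, 0.7]
opening: 0.0141
finger_force: 0.0
now [ 0.48293266 -0.26204499  0.14682713] -0.04663389113451688 -0.01898889011600196
```

View pics/w8.png

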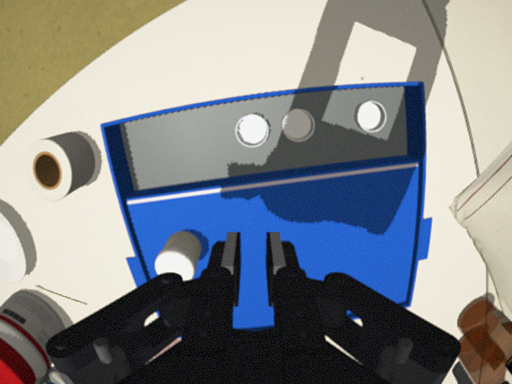

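All three caps lie flat in the trough at (252,130), (298,125) and (371,116). The pot at (180,257) and the tape at (60,165) are undisturbed. I'll let the arm settle and hand in.

```bash
python3 -m creep '[[[0,0,0.03,0,0,0,16],[0,0,0.03,0,0,0,16],[0,0,0.03,0,0,0,16],[0,0,0.03,0,0,0,16],[0,0,0.03,0,0,0,16]]]' && python3 -c "
from station import *
print(job_done())"
```

```text
time_s: 10.35
tcp_pos: [0.4799, -0.2596, 0.1656]
tcp_rot: [[-0.893, 0.451, -0.002], [0.451, 0.893, 0.002], [0.002, 0.001, -1.0]]
ft_force: [0.4, 0.6, -0.1]
opening: 0.0139
finger_force: 0.0
the job is handed in; nothing more can be done
None
```

All three caps were swept over the edge and lie flat in the trough; in the last picture the pot and tape looked undisturbed, the arm never went near the clip, and the job was handed in at about 10.4 s.

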